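# Swing the sensor arm over the open cell and start the measurement

### The job

On the white tray, push the swing arm round with one finger, without pinching it, until the sensor head at its end is centred over the mouth of the open glass cell. Then, with the head left there, press the start button on top of the meter fully down, let it come back up, and finish clear of everything. Do not grip, lift or shift the cell or the closed vessels.

Things in the scene. Friction and masses are not known exactly. Their poses are not given: they have to be found in the camera images.
- stand: Fixed stand: white tray 250 x 360 mm, 6 mm thick, carrying the post of the swing arm. Origin on the arm's vertical turning axis, at the work surface; the tray reaches 195 mm towards its -x (roughly towards the robot), 55 mm towards +x and 180 mm to either side.
- pivot (a point): Point on the vertical turning axis of the swing arm, 135 mm above the work surface (mid height of the arm). Here sits a black hub of radius 24 mm, between heights 120 and 154 mm, with a 20 mm pin on top to 159 mm; below it a 26 mm post.
- boom (a joint): Angle of the swing arm in rad: 0 when it points along -x of the stand, growing counter-clockwise seen from above; stops at -1.4 and 1.4. It turns level, with a stiff friction (about 0.15 N m, so about 1.5 N at 100 mm from the axis) and stays where it is left; it neither springs back nor coasts noticeably.
- sensor_tip (a point): Underside centre of the sensor head (black block, 34 x 34 mm, heights 113 to 149 mm, 24 mm cap to 153 mm, 16 mm nose below), 155 mm from the axis, 107 mm up. The arm is an dark steel bar on the line from pivot to here, 16 mm wide from 36 to 130 mm from the axis (8 mm elsewhere), sides from 125 to 143 mm high, top of its spine 148 mm. It clears all vessels.
- cell: Open glass cell, loose: a straight glass, 64 mm outside and 56 mm inside diameter, 73 mm high with black bands at its rim and foot; the only vessel without a lid. It stands on the tray at one of four places round the pivot, about 155 mm from the axis. Origin: centre of its underside.
- cell_mouth (a point): Centre of the cell's mouth, 73 mm above its underside, 79 mm above the work surface.
- jar: Closed clear glass jar with a black lid, 64 mm in diameter, 70 mm high, loose, on the tray; leave alone. Origin: centre of its underside.
- bottle: Closed amber bottle, 50 mm in diameter, 85 mm high, loose, on the tray; leave alone. Origin: centre of its underside.
- block: Brass calibration weight with a knob, 60 mm in diameter, 75 mm high, loose, on the tray; leave alone. Origin: centre of its underside.
- start_top (a point): Centre of the top face of the start button, 82 mm above the work surface, 32 mm in diameter, standing 6 mm out of a 48 mm black housing on top of the meter (grey box 130 x 100 mm, top at 64 mm, fixed to the bench left or right of the tray; a box of the same size without a button stands on the other side). It is pressed straight down.
- start (a joint): Travel of the start button in m: 0 up, 0.006 fully down (about 4 N); a spring brings it back.
Things that resemble listed ones, but are neither listed nor needed, are in the scene too. Leave any orange or pink look-alike of the part that bears start_top alone.

How it is judged:
On the way, in this order (a step that is already met when the one before it is completed fails the run):
1. the sensor head stands still over the middle of the open cell (horizontal distance between sensor_tip and cell_mouth below 0.012 m and velocity of joint boom between -0.03 and 0.03 rad/s), for 0.2 s.
2. the start button is pressed down with the head over the cell (value of joint start above 0.0045 m and horizontal distance between sensor_tip and cell_mouth below 0.012 m), for 0.05 s.
At the end, for the whole second after the job is handed in: The sensor head is at rest within 12 mm (horizontally) of the centre of the open cell's mouth, the start button has been pressed at least 4.5 mm after that and is up again (within 2 mm), and the cell and the closed vessels stand upright within 12 mm of where they were (all of step 1 and value of joint start below 0.002 m and linear speed of cell below 0.02 m/s and distance of each of cell, jar, bottle, block from where it was at the start of the episode below 0.012 m and angle between each of cell, jar, bottle, block's own z axis and vertical below 0.1 rad); the robot touches nothing.
It fails at once if the start button is pressed while the head is not over the cell (value of joint start above 0.003 m and horizontal distance between sensor_tip and cell_mouth above 0.013 m).
It fails at once if the swing arm is pinched between the fingers (contact force between any of boom_c5, boom_c7 and the fingers above 1 N and contact force between any of boom_c6, boom_c8 and the fingers above 1 N).
It fails at once if the cell is lifted, tipped or shifted by more than 12 mm (distance of cell from where it was at the start of the episode above 0.012 m or angle between cell's own z axis and vertical above 0.15 rad).
It fails at once if a closed vessel is lifted, tipped or shifted by more than 12 mm (distance of any of jar, bottle, block from where it was at the start of the episode above 0.012 m or angle between any of jar, bottle, block's own z axis and vertical above 0.15 rad).
It also fails if it takes over 48 s, if anything falls off the work surface, if the arm or the gripper's body presses on something with over 40 N, if the wrist force passes 120 N, or if a joint passes its speed limit or range.

### The arm

A 7-joint arm with a two-finger parallel gripper is mounted at the origin on the work surface. World frame = base frame: x ahead of the robot, y to its left, z up, the work surface at z = 0. Lengths are in m, angles in rad, forces in N, time in s.
With the tool pointing down it reaches from about 0.4 to 0.875 m from the base axis. Payload 19.3 kg.
Tool frame: the origin (TCP) lies on the mounting face of the last link; the fingertips stand 173 mm ahead of it and the grasp point (between the pads) lies 155 mm ahead of it (tcp_to_tips is the distance from the TCP to the fingertips, in m); z points along the fingers, y is the direction in which the jaws open and shut (so a half turn about z gives the same grasp; the last joint's range is limited). The gripper opens to 85 mm and grips with 20 to 120 N. Pads are 22 mm wide; open, the fingers measure 114 mm over their backs; the gripper's body (76 mm by 85 mm) begins 54 mm behind the grasp point. The pads swing forward as they close: fully open they stand 13 mm farther back than shut.
Start: joints at [-1.247, 0.521, -0.036, 1.599, 0.021, 1.021, -0.113], TCP at [0.24, 0.577, 0.405] pointing down, gripper open.
Joint ranges: [-2.91, 2.91], [-0.3, 2.13], [-1.5, 1.42], [0.17, 2.43], [-1.26, 4.41], [0.16, 1.93], [-2.52, 2.52]. Speed limits (rad/s): [1.89, 1.89, 2.39, 2.39, 3.01, 3.01, 3.01].

### API

Orientations are given as a unit quaternion [x, y, z, w].
In Python, from cell import movep, servo_line, set_joints, let_go, clamp, dwell, solve_ik, read_camera, Unreachable, sign_off, boxes_of, masks_of, read_t, read_qpos, read_joint_vel, read_effort, read_eef_pos, read_orientation, read_ft_force, read_torque, read_grip_width, tcp_to_tips gives the robot as it stands. Calls block until the motion is done:
- movep(position, orientation): joint-space move of the TCP to a pose.
- servo_line(position, attitude=None, max_speed=0.15, contact_N=None): straight line of the TCP; attitude=None keeps the orientation; max_speed is the mean speed in m/s. With contact_N (N) it stops when the force on the tool has changed by that much, and returns True; else False.
- set_joints(angles): joint-space move.
- let_go() and clamp(newtons=None): open the fingers fully, or close them until they stop; newtons is the grip in N (None keeps the last).
- dwell(seconds).
- solve_ik(position, orientation): joint angles nearest the present ones, or None.
- read_camera(name): name is "scene" or "top"; returns a dict with "img" (384x512x3 uint8, red, green, blue), "depth" (384x512 float32, m along the optical axis (not along the pixel's ray), 0 where there is no reading), "mtx" (3x3 intrinsics, pixels), "rvec" (rotation vector, rad) and "tvec" (3), from world to camera coordinates, as OpenCV has them. Camera axes: x right, y down, z forward; pixel columns grow to the right and rows downward; lengths in m; the calibration is good to about 2 mm. A picture is of the moment at which its call begins.
A pose or a line that the arm cannot do raises Unreachable and nothing moves.
- sign_off(): hands the job in, once; it reports no verdict.
Trained networks look in the newest picture that a camera, given by its name, has taken for a name from the list of things; names that differ only in an ending like _2 or _b are one class to them, and where a whole thing is asked for, a point or a joint stands for the part that bears it (a point fixed in the world has none). Each returns a list of dicts, best first, with "conf" (0 to 1); they miss things now and then, are a little off and sometimes report something else, mostly with a low value. They report only what shows in the picture. A call takes as long as a camera call. They do not tell look-alikes from the thing itself.
- boxes_of(camera, target): "position" ([row, column] in pixels, amid what is visible of it).
- masks_of(camera, target): "mask" (384x512 bool, what is visible of it) and "position" ([row, column] in pixels, amid what is visible of it).
Readings, each from a call of its own:
- read_t(): time.
- read_qpos(): joint angles.
- read_joint_vel(): joint speeds.
- read_effort(): joint torques, N m.
- read_eef_pos(): TCP position.
- read_orientation(): TCP orientation.
- read_ft_force(): force on the tool from outside, world axes, zero at the start.
- read_torque(): the same for the moment, N m.
- read_grip_width(): opening from 0.0 (shut) to 1.0 (fully open).
Only numpy, scipy, OpenCV 4.12 (cv2) and the standard library are available. Lean on these libraries where they do the work, as an engineer would, in place of code of your own. Each camera call takes 0.05 s, during which the arm holds its last target.

## Working session

There is one attempt and no reset: what is moved stays moved. The work goes in short steps, each a Python script; the robot and the scene stay as the last script left them, time stands still between calls to the robot, and variables do not carry over. Pictures are saved under pics/ and viewed, and the job is handed in when it is done.

```bash
mkdir -p pics; ls
python3 - <<'E'
from cell import *
import cv2,numpy as np
for n in ("top","scene"):
    c=read_camera(n)
    cv2.imwrite(f"pics/{n}0.png",cv2.resize(c["img"][:,:,::-1],(768,576)))
    np.savez(f"{n}0.npz",**c)
    for t in ("cell","jar","bottle","block","start_top","boom","stand","sensor_tip"):
        print(n,t,[(np.round(b["position"]).tolist(),round(b["conf"],2)) for b in boxes_of(n,t)][:4])
print(read_t(),read_eef_pos(),read_orientation(),tcp_to_tips if not callable(tcp_to_tips) else tcp_to_tips(),read_grip_width())
E
```

```text
pics
top cell [([176.0, 263.0], 0.89)]
top jar [([161.0, 359.0], 0.59)]
top bottle [([185.0, 335.0], 0.86)]
top block [([190.0, 294.0], 0.81), ([167.0, 314.0], 0.25)]
top start_top [([134.0, 173.0], 0.61), ([195.0, 87.0], 0.53), ([206.0, 158.0], 0.51)]
top boom [([159.0, 314.0], 0.75)]
top stand [([166.0, 316.0], 0.73)]
top sensor_tip [([158.0, 316.0], 0.93)]
scene cell [([207.0, 245.0], 0.7)]
scene jar [([157.0, 190.0], 0.56)]
scene bottle [([169.0, 220.0], 0.67), ([167.0, 214.0], 0.51), ([254.0, 335.0], 0.18)]
scene block [([208.0, 245.0], 0.6), ([189.0, 247.0], 0.47)]
scene start_top [([237.0, 413.0], 0.67), ([313.0, 380.0], 0.46), ([254.0, 336.0], 0.45), ([281.0, 265.0], 0.43)]
scene boom [([162.0, 213.0], 0.8)]
scene stand [([197.0, 211.0], 0.85)]
scene sensor_tip [([169.0, 214.0], 0.69)]
0.9 [0.23981458 0.57713074 0.4046847 ] [ 1.95649685e-01  9.80673850e-01 -3.52248005e-05  5.72949068e-06] 0.1734 0.9995836167023631
```

View pics/top0.png

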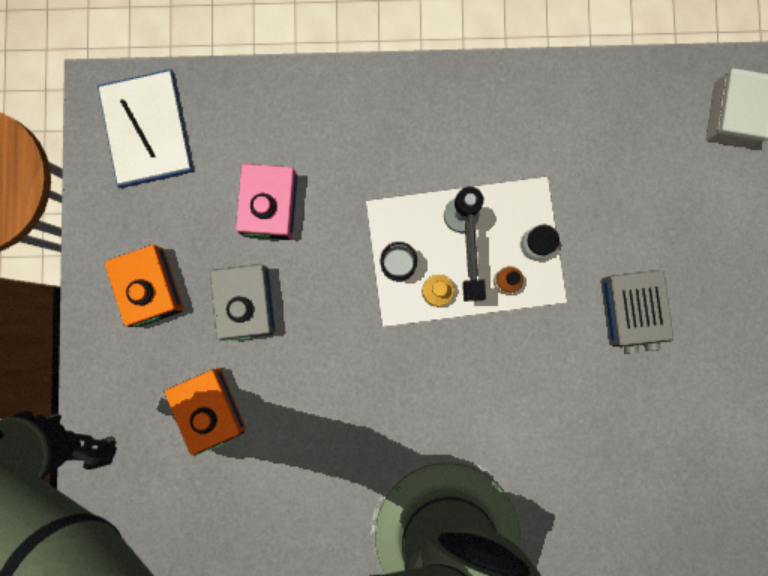

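View pics/scene0.png

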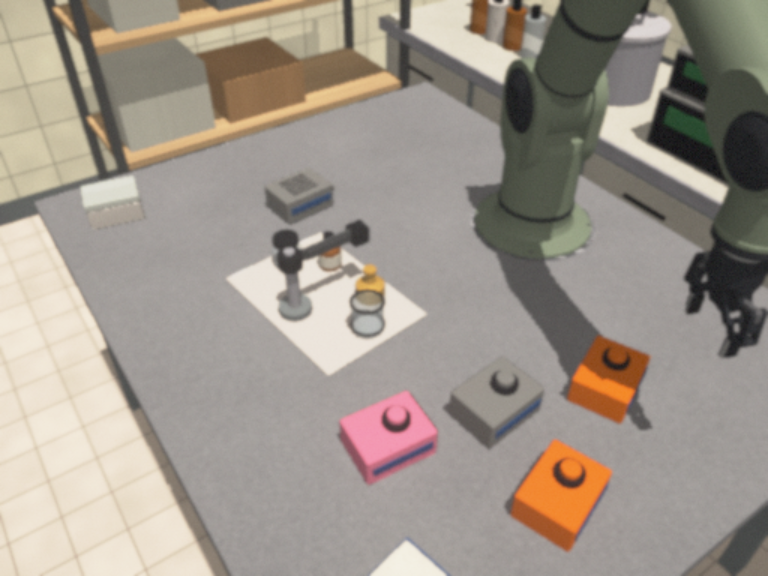

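The top view shows the open cell at (176,263), with the boom pointing to the robot (head at 193,316) and the hub at (134,312). The grey meter's button is at (206,158), and the pink and orange ones are decoys. Next I'll measure these.

```bash
cat > h.py <<'E'
from cell import *
import cv2,numpy as np
def ray(c,uv,z):
    R=cv2.Rodrigues(np.array(c["rvec"],float))[0];t=np.array(c["tvec"],float).ravel()
    C=-R.T@t; d=R.T@np.linalg.inv(c["mtx"])@np.array([uv[0],uv[1],1.])
    return C+d*(z-C[2])/d[2]
def cloud(c):
    R=cv2.Rodrigues(np.array(c["rvec"],float))[0];t=np.array(c["tvec"],float).ravel()
    d=c["depth"].astype(float);v,u=np.mgrid[:384,:512]
    p=np.stack([u,v,np.ones_like(u)],-1)@np.linalg.inv(c["mtx"]).T*d[...,None]
    return (p-t)@R
E
python3 - <<'E'
from h import *
c=dict(np.load("top0.npz")); P=cloud(c); z=P[...,2]
R=cv2.Rodrigues(c["rvec"])[0]; print("cam",-R.T@c["tvec"].ravel(), "f",c["mtx"][0,0])
cv2.imwrite("pics/crop0.png",cv2.resize(c["img"][110:230,140:390,::-1],None,fx=3,fy=3,interpolation=cv2.INTER_NEAREST))
zz=np.clip(z/0.17,0,1)*255
cv2.imwrite("pics/dep0.png",cv2.resize(zz[110:230,140:390].astype(np.uint8),None,fx=3,fy=3,interpolation=cv2.INTER_NEAREST))
def near(uv,r,lo,hi,nm):
    v,u=np.mgrid[:384,:512]; m=(np.hypot(u-uv[0],v-uv[1])<r)&(z>lo)&(z<hi)&(c["depth"]>0)
    q=P[m]; 
    if len(q): 
        cc=(q[:,:2].max(0)+q[:,:2].min(0))/2
        print(nm,m.sum(),"mean",q.mean(0).round(4),"mid",cc.round(4),"ext",np.ptp(q[:,:2],axis=0).round(3))
near((312,134),12,.145,.18,"hub"); near((316,193),12,.14,.17,"head")
near((265,174),20,.06,.1,"rim"); near((159,206),14,.07,.1,"btn")
near((293,193),14,.04,.09,"block");near((340,186),14,.07,.1,"bottle");near((361,161),16,.06,.08,"jar")
near((162,201),40,.055,.07,"meter")
for n,uv,h in (("pin",(313,133.5),.159),("head",(316,193),.149),("cell",(266,174.5),.079),("btn",(159.5,206),.082)): print(n,ray(c,uv,h).round(4))
E
```

```text
cam [0.38196805 0.09666204 1.22676931] f 420.2756851980651
hub 280 mean [ 0.6091 -0.0414  0.1544] mid [ 0.6075 -0.0416] ext [0.055 0.044]
head 204 mean [ 0.4584 -0.0471  0.1502] mid [ 0.4622 -0.0476] ext [0.045 0.034]
rim 186 mean [0.5204 0.0815 0.0774] mid [0.5183 0.0823] ext [0.067 0.066]
btn 237 mean [0.434  0.3746 0.0803] mid [0.4336 0.376 ] ext [0.044 0.046]
block 326 mean [0.4632 0.008  0.0538] mid [0.4643 0.0071] ext [0.057 0.057]
bottle 86 mean [ 0.4796 -0.1228  0.0865] mid [ 0.4801 -0.124 ] ext [0.025 0.024]
jar 329 mean [ 0.5505 -0.1846  0.0758] mid [ 0.5502 -0.1854] ext [0.053 0.055]
meter 1450 mean [0.4503 0.3761 0.0639] mid [0.4484 0.378 ] ext [0.139 0.11 ]
pin [ 0.608  -0.0419  0.159 ]
head [ 0.4555 -0.0464  0.149 ]
cell [0.514  0.0797 0.079 ]
btn [0.4332 0.3728 0.082 ]
```

View pics/crop0.png

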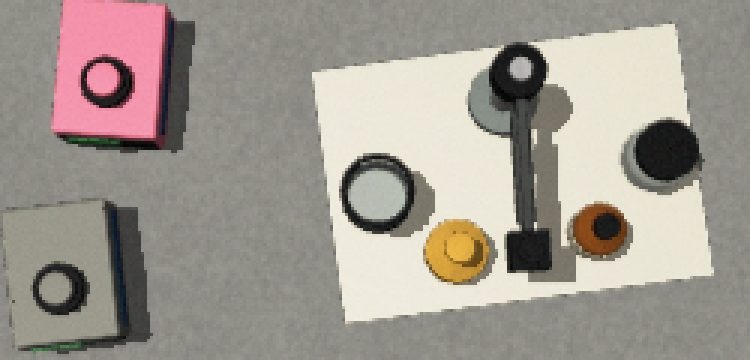

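View pics/dep0.png

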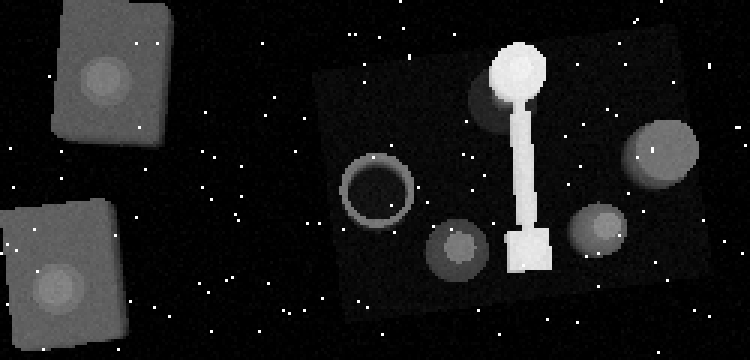

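```bash
cat >> h.py <<'E'
from scipy.spatial.transform import Rotation as Ro
from scipy.optimize import least_squares
def circ(q,r):
    f=lambda p:np.hypot(q[:,0]-p[0],q[:,1]-p[1])-r
    return least_squares(f,np.median(q[:,:2],axis=0),loss="soft_l1",f_scale=.002).x
def quat(a): # tool down, tool y at world angle a
    al=(a+np.pi/2)/2
    return np.array([np.cos(al),np.sin(al),0,0])
E
python3 - <<'E'
from h import *
c=dict(np.load("top0.npz")); P=cloud(c); z=P[...,2]
v,u=np.mgrid[:384,:512]
def sel(uv,r,lo,hi): return (np.hypot(u-uv[0],v-uv[1])<r)&(z>lo)&(z<hi)
m=sel((265.7,173.7),18,.068,.09); print("rim",circ(P[m],.030), m.sum())
uv=cv2.minEnclosingCircle(np.argwhere(m)[:,::-1].astype(np.float32))[0]; print(uv,ray(c,uv,.079))
m=sel((313,133),14,.148,.17)
uv=cv2.minEnclosingCircle(np.argwhere(m)[:,::-1].astype(np.float32)); print("hub",uv,ray(c,uv[0],.154),np.median(P[m],axis=0))
m=sel((316,193),14,.14,.17)&(v>185)
r=cv2.minAreaRect(np.argwhere(m)[:,::-1].astype(np.float32)); print("head",r,ray(c,r[0],.149))
m=sel((159.5,206),12,.073,.1); uv=cv2.minEnclosingCircle(np.argwhere(m)[:,::-1].astype(np.float32));print("btn",uv,ray(c,uv[0],.077),np.median(P[m],axis=0))
m=sel((160,200),45,.055,.09)&(u>140)
r=cv2.minAreaRect(np.argwhere(m)[:,::-1].astype(np.float32)); print("meter",r)
piv=np.array([.608,-.0416])
q0=read_qpos()
for th in (185,160,140,126):
  t=np.radians(th); 
  p=piv+.105*np.array([np.cos(t),np.sin(t)])+.03*np.array([-np.sin(t),np.cos(t)])
  for k in (90,-90,0,180):
    s=solve_ik([*p,.284],quat(t+np.radians(k))); print(th,k,None if s is None else np.round(s,2))
E
```

```text
rim [0.51849041 0.08151159] 176
(265.3670959472656, 172.84219360351562) [0.51857899 0.08137667 0.079     ]
hub ((312.5, 135.0), 11.10190200805664) [ 0.60515623 -0.04113705  0.154     ] [ 0.60977583 -0.04176077  0.1542825 ]
head ((316.5, 192.5), (13.0, 13.0), 90.0) [ 0.45674547 -0.04768617  0.149     ]
btn ((159.09091186523438, 205.72727966308594), 8.743453025817871) [0.43417522 0.37515744 0.077     ] [0.43317168 0.37520944 0.07987995]
meter ((159.66464233398438, 200.98171997070312), (47.3751335144043, 36.2215461730957), 83.6598129272461)
185 90 [-0.4   0.61  0.61  2.02 -0.56  0.68 -0.91]
185 -90 [-0.04  0.52  0.11  2.   -0.09  0.62  1.79]
185 0 [-0.7   0.96  1.22  2.03 -1.11  1.04 -1.96]
185 180 [-0.24  0.56  0.38  2.01 -0.33  0.63  0.45]
160 90 [-0.48  0.59  0.59  2.05 -0.53  0.65 -1.46]
160 -90 [-0.16  0.51  0.14  2.03 -0.12  0.6   1.29]
160 0 [ 0.8   0.87 -1.28  1.99  0.97  1.09  1.87]
160 180 [-0.38  0.55  0.45  2.05 -0.4   0.63 -0.01]
140 90 [-0.87  0.96  1.22  2.04 -1.11  1.03 -1.34]
140 -90 [-0.27  0.53  0.19  2.02 -0.17  0.61  0.91]
140 0 [-0.02  0.52 -0.14  2.    0.11  0.63  2.21]
140 180 [-0.5   0.58  0.51  2.03 -0.46  0.65 -0.38]
126 90 [-0.9   0.98  1.22  2.01 -1.11  1.05 -1.64]
126 -90 [-0.35  0.55  0.25  1.98 -0.22  0.64  0.67]
126 0 [-0.08  0.53 -0.11  1.97  0.09  0.65  1.95]
126 180 [-0.57  0.61  0.56  1.99 -0.51  0.68 -0.62]
```

```bash
cat >> h.py <<'E'
PIV=np.array([.608,-.0415]); CELL=np.array([.5185,.0815]); ZT=.112+.1734
def pose(th,D,z=ZT,r=.105):
    t=np.radians(th); p=PIV+r*np.array([np.cos(t),np.sin(t)])+D*np.array([-np.sin(t),np.cos(t)])
    return [*p,z],quat(t-np.pi/2)
E
python3 - <<'E'
from h import *
clamp(20); print(read_t(),read_grip_width())
p,q=pose(182.3,.058,.405); movep(p,q); print(read_t())
p,q=pose(182.3,.058); servo_line(p,q,max_speed=.12)
print(read_t(),read_eef_pos(),read_ft_force().round(2) if hasattr(read_ft_force(),'round') else read_ft_force())
for n in("top","scene"):
    c=read_camera(n); cv2.imwrite(f"pics/{n}1.png",cv2.resize(c["img"][:,:,::-1],(768,576)))
E
```

```text
1.6667 -0.0012349670745900347
4.25
5.4 [ 0.50561281 -0.1037265   0.28595652] [-0.51  0.3  -0.3 ]
```

View pics/top1.png

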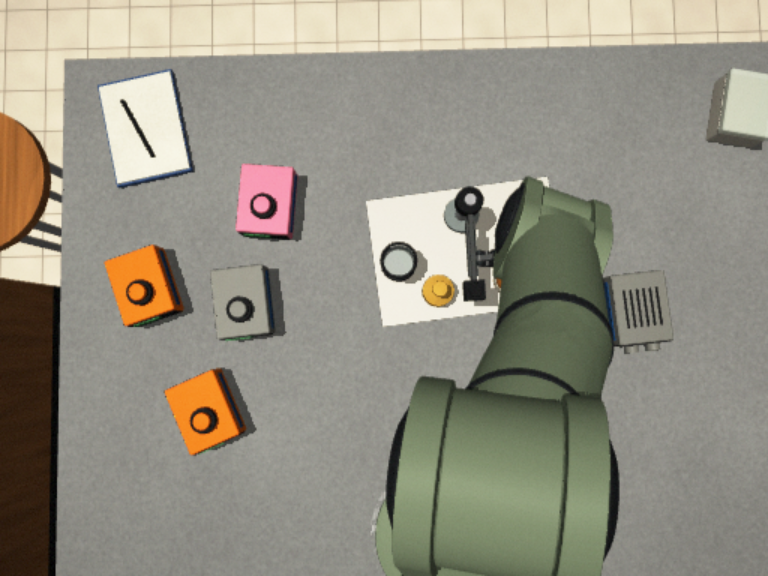

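View pics/scene1.png

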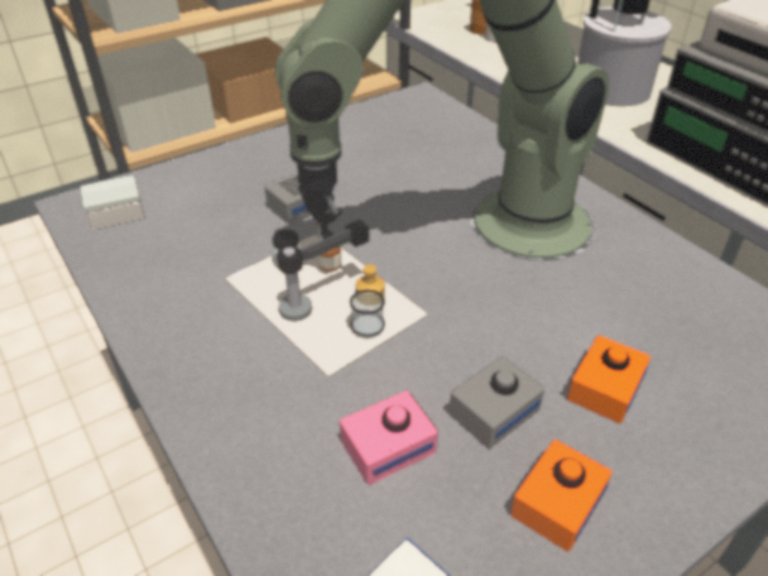

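The fingers are beside the boom on its -y side. Boom and cell can both be seen in the top view. I'll push to about 138° first.

```bash
cat >> h.py <<'E'
def boomang(c):
    P=cloud(c);z=P[...,2]
    d=np.linalg.norm(P[...,:2]-PIV,axis=-1); 
    v,u=np.mgrid[:384,:512]
    # project dark points at boom height
    m=(d>.03)&(d<.185)&(z>.115)&(z<.160)&(c["img"].max(-1)<95)
    q=P[m][:,:2]-PIV; return m,q
E
python3 - <<'E'
from h import *
for th in (176,166,157,148,138):
    p,q=pose(th,.0225); 
    servo_line(p,q,max_speed=.08); print(th,read_t(),np.round(read_ft_force(),2))
for n in("top","scene"):
    c=read_camera(n); np.savez(f"{n}2.npz",**c); cv2.imwrite(f"pics/{n}2.png",cv2.resize(c["img"][:,:,::-1],(768,576)))
E
```

```text
176 6.2417 [-0.43  0.15 -0.84]
166 6.625 [-0.2  -0.26 -0.69]
157 6.9833 [ 0.43 -0.8   0.07]
148 7.3417 [-0.79  0.22 -0.47]
138 7.725 [ 0.55  0.97 -0.32]
```

View pics/top2.png

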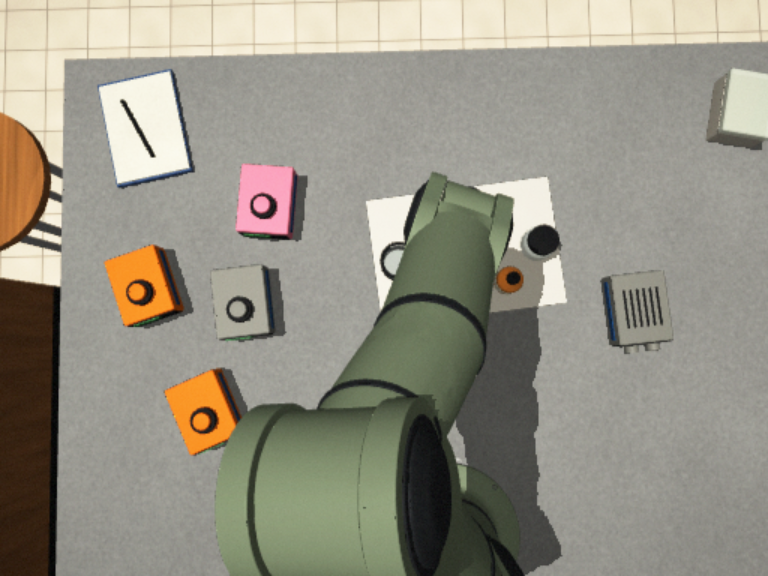

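View pics/scene2.png

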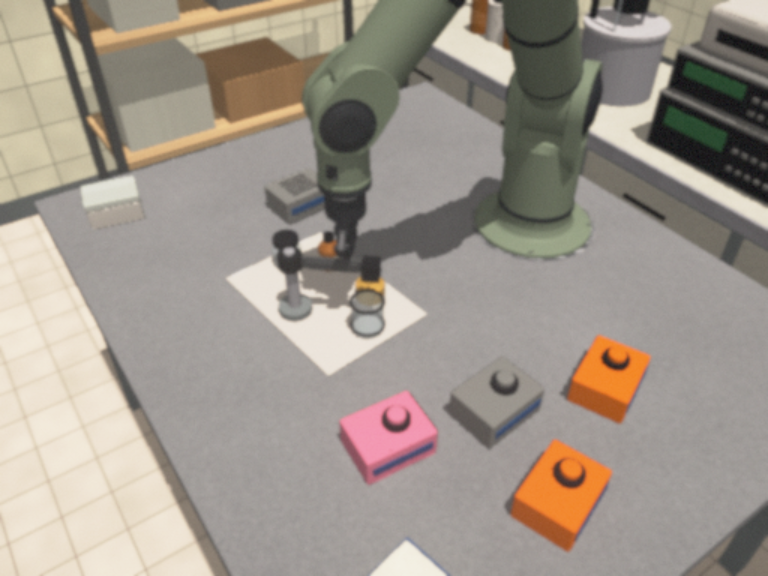

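The boom has moved and the head now appears near scene pixel (247,179), short of the cell. I'll get its angle from the scene camera with model projection and depth.

```bash
cat >> h.py <<'E'
def headfit(c,plot=None):
    """head points by depth: fit boom angle using points of bar+head between z .113 and .155"""
    P=cloud(c); d=P[...,:2]-PIV; rr=np.linalg.norm(d,axis=-1); z=P[...,2]
    dark=(c["img"].max(-1)<110)&(c["depth"]>0)
    m=dark&(rr>.125)&(rr<.19)&(z>.112)&(z<.156)
    a=np.degrees(np.arctan2(d[m][:,1],d[m][:,0]))%360
    return m,a
def proj(c,p): return cv2.projectPoints(np.array(p,float).reshape(-1,3),c["rvec"],c["tvec"],c["mtx"],None)[0].reshape(-1,2)
def headbox(th,L=.155):
    t=np.radians(th);e=np.array([np.cos(t),np.sin(t)]);n=np.array([-e[1],e[0]])
    return [[*(PIV+(L+a*.017)*e+b*.017*n),zz] for zz in(.113,.149) for a,b in((1,1),(1,-1),(-1,-1),(-1,1))]
E
python3 - <<'E'
from h import *
c=dict(np.load("scene2.npz")); print("cam",-cv2.Rodrigues(c["rvec"])[0].T@c["tvec"].ravel())
m,a=headfit(c); print(m.sum(),np.percentile(a,[5,25,50,75,95]).round(1))
print(boxes_of("scene","sensor_tip")[:2])
im=cv2.resize(c["img"][120:240,160:280,::-1],None,fx=5,fy=5,interpolation=cv2.INTER_CUBIC)
for th,col in ((144,(0,0,255)),(148,(0,255,0)),(152,(255,0,0))):
    h=cv2.convexHull(((proj(c,headbox(th))-[160,120]+.5)*5).astype(np.int32)); cv2.polylines(im,[h],True,col,1)
ring=[[*(CELL+.032*np.array([np.cos(k),np.sin(k)])),.079] for k in np.linspace(0,6.28,40)]
cv2.polylines(im,[((proj(c,ring)-[160,120]+.5)*5).astype(np.int32)],True,(255,0,255),1)
cv2.imwrite("pics/s2fit.png",im)
E
```

```text
cam [1.03321191 0.90117382 0.96787869]
247 [130.2 131.6 132.9 136.7 141. ]
[{'position': [176.6, 216.1], 'conf': 0.79}]
```

View pics/s2fit.png

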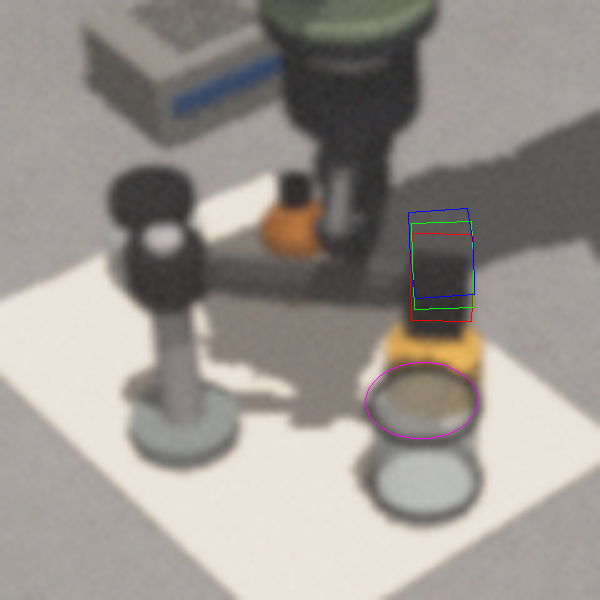

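Run:
```python
from h import *
p,q=pose(130,.0225); servo_line(p,q,max_speed=.06)
p,q=pose(130,.0225); print(read_t(),np.round(np.array(read_eef_pos())-p,4))
p,q=pose(150,.05); servo_line(p,q,max_speed=.15)
p,q=pose(178,.05); servo_line(p,q,max_speed=.15)
print(read_t())
for n in("top","scene"):
    c=read_camera(n); np.savez(f"{n}3.npz",**c); cv2.imwrite(f"pics/{n}3.png",cv2.resize(c["img"][100:260,140:390,::-1],None,fx=3,fy=3))
c=dict(np.load("top3.npz"));P=cloud(c);z=P[...,2]
d=P[...,:2]-PIV; rr=np.linalg.norm(d,axis=-1)
m=(rr>.05)&(rr<.185)&(z>.13)&(z<.158)&(d[...,1]>0.02)
a=np.degrees(np.arctan2(d[m][:,1],d[m][:,0])); print(m.sum(),np.median(a),a.min(),a.max())
mh=m&(rr>.134); print("head",P[mh].mean(0)); r=cv2.minAreaRect(np.argwhere(mh)[:,::-1].astype(np.float32)); print(r,ray(c,r[0],.149))
```

```text
8.275 [-0.0002 -0.0003 -0.    ]
9.5
390 130.14472875470472 119.91904802545636 136.9940912356359
head [0.50918254 0.0750674  0.14992774]
((268.25, 173.25), (13.435027122497559, 14.142135620117188), 45.0) [0.50903144 0.07490313 0.149     ]
```

View pics/top3.png

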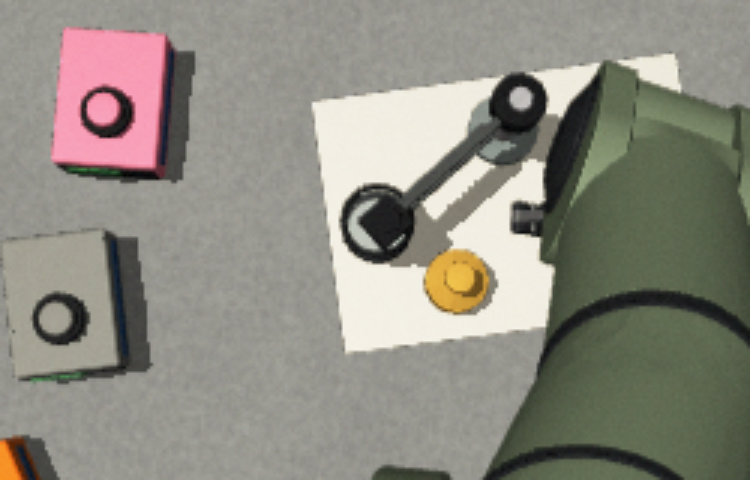

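The first push landed at 130.1–130.4°, matching the commanded 130°. The cell is at 126.0°, so the last push goes there.

Run:
```python
from h import *
p,q=pose(150,.05); servo_line(p,q,max_speed=.15)
p,q=pose(134,.0245); servo_line(p,q,max_speed=.1)
p,q=pose(125.9,.0225); servo_line(p,q,max_speed=.04)
dwell(.3); print(read_t())
p,q=pose(150,.05); servo_line(p,q,max_speed=.15)
p,q=pose(178,.05); servo_line(p,q,max_speed=.15)
print(read_t())
c=read_camera("top"); np.savez("top4.npz",**c); cv2.imwrite("pics/top4.png",cv2.resize(c["img"][100:260,140:390,::-1],None,fx=3,fy=3))
c=dict(np.load("top4.npz"));P=cloud(c);z=P[...,2]
d=P[...,:2]-PIV; rr=np.linalg.norm(d,axis=-1)
m=(rr>.05)&(rr<.185)&(z>.13)&(z<.158)&(d[...,1]>0.02)
a=np.degrees(np.arctan2(d[m][:,1],d[m][:,0])); print(m.sum(),np.median(a))
mh=m&(rr>.134); h=P[mh].mean(0); r=cv2.minAreaRect(np.argwhere(mh)[:,::-1].astype(np.float32)); print("head",h,ray(c,r[0],.149))
v,u=np.mgrid[:384,:512]; m=(np.hypot(u-265.7,v-173.7)<18)&(z>.068)&(z<.09); print("rim",circ(P[m],.03),m.sum())
```

```text
11.825
13.1
392 126.41785267976992
head [0.51672077 0.08137323 0.14975261] [0.51696975 0.08132004 0.149     ]
rim [0.51853965 0.08155081] 157
```

View pics/top4.png

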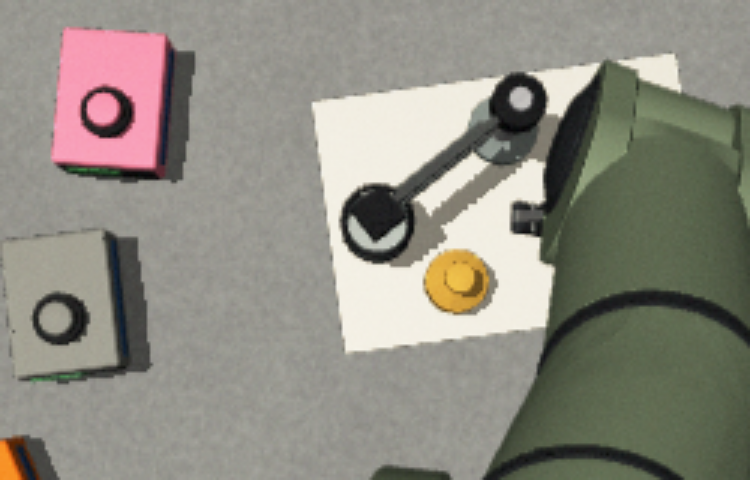

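Head and mouth centres agree within about 2 mm. Next is the button at (0.434, 0.375).

Run:
```python
from h import *
e=read_eef_pos(); servo_line([e[0],e[1],.43],max_speed=.2)
B=[.434,.3752]
best=None
for a in range(-90,91,15):
    s=solve_ik([*B,.33],quat(np.radians(a)))
    if s is not None:
        k=np.abs(np.array(s)-read_qpos()).max()
        if best is None or k<best[0]: best=(k,a)
print(best); q=quat(np.radians(best[1]))
movep([*B,.43],q); servo_line([*B,.082+.1734+.02],q,max_speed=.2); print(read_t())
hit=servo_line([*B,.082+.1734-.009],q,max_speed=.025,contact_N=12)
print(hit,read_t(),read_eef_pos()[2]-.1734,np.round(read_ft_force(),1)); 
dwell(.2);print(read_eef_pos()[2]-.1734,np.round(read_ft_force(),1))
c=read_camera("scene"); cv2.imwrite("pics/s5.png",cv2.resize(c["img"][150:330,200:400,::-1],None,fx=3,fy=3))
```

```text
(np.float64(0.8125750289357019), 90)
16.6583
True 17.5083 0.07990115610473553 [-3.6 -2.1 15.5]
0.07989774106673664 [-2.1 -2.7 14.9]
```

View pics/s5.png

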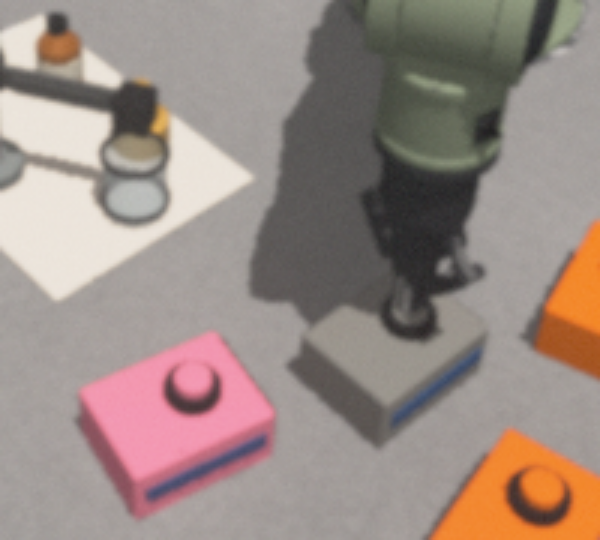

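At 15 N the tips stand at 79.9 mm, which is higher than the expected 76 mm. I'll press harder to see whether the button is bottomed.

Run:
```python
from h import *
e0=read_eef_pos(); q=read_orientation()
print(servo_line([.434,.3752,.082+.1734-.009],q,max_speed=.02,contact_N=20))
dwell(.15);print(read_t(),read_eef_pos()-np.array([0,0,.1734]),np.round(read_ft_force(),1))
# slow release, recording force vs height
for z in np.arange(.080,.092,.001):
    servo_line([.434,.3752,z+.1734],q,max_speed=.02); print(round(read_eef_pos()[2]-.1734,4),np.round(read_ft_force(),1))
print(read_t())
```

```text
True
18.1167 [0.434123   0.37514329 0.07976107] [-4.9 -3.9 20.3]
0.08 [-1.8 -1.5  8.8]
0.0809 [ 0.  -0.2  3.3]
0.082 [-0.2 -1.5  2.8]
0.083 [ 0.1 -0.5  3. ]
0.084 [-0.6  0.2  1.7]
0.085 [ 0.2 -0.6  1.2]
0.086 [-0.7  0.5  1.4]
0.087 [-0.5  0.2 -0.7]
0.0881 [ 0.3 -0.   0. ]
0.089 [-0.8  0.1  0.5]
0.0901 [-0.8 -0.6  0. ]
0.0911 [ 0.  -0.9  0. ]
21.1167
```

The force curve shows a hard stop at about 80.5 mm, then a soft spring of about 4 N over the next 6 mm. So the button went fully down; the closed fingertips reach about 4 mm further than nominal. Now I'll retreat and check.

Run:
```python
from h import *
servo_line([.434,.3752,.40],read_orientation(),max_speed=.2)
movep([.24,.577,.405],read_orientation()); dwell(.3)
c=read_camera("top"); np.savez("top6.npz",**c); cv2.imwrite("pics/top6.png",cv2.resize(c["img"][100:260,140:390,::-1],None,fx=3,fy=3))
P=cloud(c);z=P[...,2];v,u=np.mgrid[:384,:512]
d=P[...,:2]-PIV; rr=np.linalg.norm(d,axis=-1)
mh=(rr>.134)&(rr<.185)&(z>.13)&(z<.158)&(d[...,1]>0.02)
print("head",P[mh].mean(0))
def mid(uv,r,lo,hi): return np.median(P[(np.hypot(u-uv[0],v-uv[1])<r)&(z>lo)&(z<hi)],axis=0).round(4)
print("rim",circ(P[(np.hypot(u-265.7,v-173.7)<18)&(z>.068)&(z<.09)],.03))
c0=dict(np.load("top0.npz"))
for k in(c0,c):
    P=cloud(k);z=P[...,2]
    print([mid(*a).tolist() for a in(((159,206),4,.07,.1),((293,193),14,.04,.09),((340,186),14,.07,.1),((361,161),16,.06,.08))])
print(read_t(),read_eef_pos(),read_ft_force())
```

```text
head [0.51661947 0.08126544 0.14947197]
rim [0.51854235 0.08157392]
[[0.433, 0.3735, 0.0864], [0.4619, 0.0093, 0.0452], [0.4796, -0.1222, 0.09], [0.5508, -0.1845, 0.0762]]
[[0.433, 0.3729, 0.0869], [0.4635, 0.0091, 0.0456], [0.4797, -0.1239, 0.0907], [0.5508, -0.1844, 0.0763]]
23.375 [0.24056658 0.57669186 0.40506464] [ 0.43940283  0.073325   -0.0249623 ]
```

View pics/top6.png

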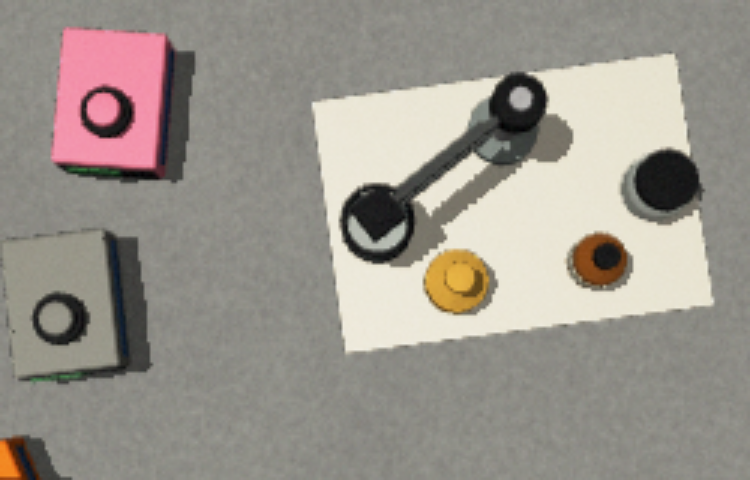

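Everything is in place: the head is over the cell, the vessels haven't moved, and the button top is at its original height.

```bash
python3 -c "
from cell import *
sign_off(); print(read_t())"
```

```text
the job is handed in; nothing more can be done
the job is handed in; nothing more can be done
```

The sensor head is over the open cell, the start button has been pressed fully and is back up, and I've handed the job in. No verdict is reported.

- **Swing arm:** I pushed it from one side only, with the gripper closed. The final picture puts the head about 2 mm from the centre of the cell's mouth (limit 12 mm).
- **Button:** I pressed the one on the grey meter. The force readings on release showed a hard stop, then about 6 mm of spring travel. Afterwards the button top was back at its starting height.
- **Vessels:** the camera showed no movement beyond its roughly 2 mm accuracy.
- **Finish:** the robot ended clear of everything at about 23.4 s of the 48 s allowed.

One reading disagreed with the nominal figures: button contact came about 4 mm higher than expected. The camera also put the untouched button top about 4 mm high (86.4 mm against the listed 82 mm), so the button may simply stand higher. My mid-run guess of longer closed fingertips was probably wrong. The press itself was judged by the force readings, so this doesn't affect it.

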